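# Load the parts tumbler, line up the quarter-turn fastener and hold the drive panel shut

### The arm

A 6-joint arm with a two-finger parallel gripper is mounted at the origin on the work surface. World frame = base frame: x ahead of the robot, y to its left, z up, the work surface at z = 0. Lengths are in m, angles in rad, forces in N, time in s.
With the tool pointing down it reaches from about 0.3 to 0.75 m from the base axis. Payload 8.5 kg.
Tool frame: the origin (TCP) lies midway between the tips of the shut fingers; the grasp point (between the pads) lies grip_depth behind it (grip_depth is the distance from the TCP to the grasp point, in m); x points along the fingers, z is the direction in which the jaws open and shut, and the axes are right-handed (so a half turn about x gives the same grasp; the last joint's range is limited). The gripper opens to 88 mm and grips with 3 to 60 N. Pads are 18 mm wide; open, the fingers measure 123 mm over their backs; the gripper's body (75 mm by 187 mm) begins 45 mm behind the grasp point.
Start: joints at [-1.398, 0.381, 1.297, -0, 1.464, -0.215], TCP at [0.208, -0.509, 0.239] pointing down, gripper open.
Joint ranges: [-3.11, 3.11], [-0.89, 2.33], [0.22, 2.48], [-1.42, 4.56], [0.17, 2.85], [-2.88, 2.88]. Speed limits (rad/s): [2.39, 2.39, 3.14, 3.14, 3.14, 3.14].

### API

Orientations are given as a unit quaternion [w, x, y, z].
In Python, from cell import * gives the robot as it stands.
- The arm moves only by the shell command python3 -m handwheel 'ROWS'. ROWS is JSON, a list of rows, each an object with "delta_pos": the shift along the tool's x, y, z in cm, a list of three; "turn": the turn about the tool's x in degrees; "hand": the opening, from 0 (shut) to 1 (fully open). In form: [{"delta_pos": [tx, ty, tz], "turn": turn, "hand": hand}, ...]. A call has 1 to 20 rows; each row shifts and turns the commanded pose from where the row before left it, along the tool's axes as they then stand; what a row does not reach is not made up. A row lasts 1/10 s, in which the tool goes at most 50 mm and 8.59 degrees, less where a joint would pass 70% of its speed; a pose out of reach is approached as far as the arm can. A call is refused whole if a number of a shift passes 5 or a number of a turn 8.59, either way. A call with a gripper value outside its range is refused whole. The fingers move at their own pace and stop on an object; the grip force is fixed at half the most. Time passes only in rows, so rows that do not move let the fingers close. It gives the time, the measured TCP pose, the force and the opening at its end, in the units of the state.
- get_state(): the state, without advancing time (a new reading comes with each control period).
- capture(name): name is "scene" or "top" or "wrist"; returns (picture, depth): 400x640x3 uint8, red, green, blue; 400x640 float32, m along the optical axis (not along the pixel's ray), 0 where there is no reading.
- camera_info(name): a dict with "K" (3x3 intrinsics, pixels), "R" (3x3) and "t" (3): a world point X has camera coordinates R X + t; the wrist camera has in their place "hand_eye" (4x4, takes a point from camera to tool coordinates, whose origin is the TCP and whose axes are the tool frame's). Camera axes: x right, y down, z forward; pixel columns grow to the right and rows downward; lengths in m; the calibration is good to about 2 mm. A picture is of the moment at which its call begins: read the wrist's pose just before it. camera_info takes no time and is no camera call.
- sign_off(): hands the job in, once; it reports no verdict.
The state is a dict: "time": time; "joint_positions": joint angles; "dq": joint speeds; "joint_torque": joint torques, N m; "tcp_pos": TCP position; "tcp_rot": TCP orientation; "ft_force": force on the tool from outside, world axes, zero at the start; "ft_torque": the same for the moment, N m; "opening": finger opening in m.
Only numpy, scipy, OpenCV 4.12 (cv2) and the standard library are available. Lean on these libraries where they do the work, as an engineer would, in place of code of your own. Each camera call takes 0.05 s, during which the arm holds its last target.

### The job

Load the parts tumbler: lift the skip by its ball handle and tip it over the tub until all five steel slugs have dropped into the tub, then lower the skip back upright without letting it slam. Next, with the panel of the drive box still standing up on its springs, turn the slotted quarter-turn fastener until its slot lines up with the two raised bars on the panel, and only then press the panel all the way down against its frame. Finish while still holding the panel pressed down with the gripper, with the slot still lined up, and leave the other things on the bench where they are.

Things in the scene. Friction and masses are not known exactly. Their poses are not given: they have to be found in the camera images.
- tumbler: Fixed bench parts tumbler. Origin on the bench straight below the skip's pivot; x points from the pivot to the tub, y along the pivot axis. Base plate 320 x 150 mm, its top 30 mm up. Open steel tub: 163 x 140 mm outside, 5 mm walls, rim 100 mm and inner floor 35 mm above the bench, inside from x = -3 to +150 mm and y = -65 to +65 mm. Behind the tub a grey motor housing, 55 x 140 mm, top 130 mm above the bench. Two thin posts at y = +-48 mm carry the pivot.
- skip_pivot (a point): Point on the skip's pivot axis, half-way between the posts, 120 mm above the bench; fixed, axes as the tumbler.
- skip_ball (a point): Centre of the skip's ball handle: black ball of 26 mm diameter, free to spin about a pin along y, on a 10 mm rod that leads from the skip's outer wall (clear length 29 mm). With the skip upright it lies at x = -130, y = 0, z = -25 mm from the pivot (95 mm above the bench) and the rod runs along x, so it is gripped across, along y. It turns with the skip.
- skip (a joint): Angle of the skip, rad, 0 (upright, on its stop) to 2.4; grows as the ball handle is lifted and swung up over the pivot towards the tub. At 2.2 the ball is about 56 mm beyond the pivot and 120 mm above it and the slugs slide out. The skip is an aluminium bucket open at the top, 88 mm long in x, 76 mm wide, 67 mm deep, its pouring lip on the pivot axis; 0.4 kg; it falls back upright by its own weight if let go (up to about 5 N at the ball lifts it, slugs included).
- slug0_c (a point): Centre of steel slug 0: square, 18 x 18 x 16 mm, 30 g; starts inside the skip.
- slug1_c (a point): Centre of steel slug 1: round, 18 mm in diameter and 16 mm long, 30 g; starts inside the skip.
- slug2_c (a point): Centre of steel slug 2: square, 18 x 18 x 16 mm, 30 g; starts inside the skip.
- slug3_c (a point): Centre of steel slug 3: round, 18 mm in diameter and 16 mm long, 30 g; starts inside the skip.
- slug4_c (a point): Centre of steel slug 4: square, 18 x 18 x 16 mm, 30 g; starts inside the skip.
- tub_floor (a point): Centre of the tub's inner floor.
- drivebox: Fixed drive box of the tumbler, 270 x 200 mm, top 94 mm above the bench; origin on the bench below the centre of its panel, which lies towards the robot's end; x points towards the rear deck (x = 85 to 170 mm). On top lies a square steel frame, 170 mm outside, 100 mm high above the bench.
- panel (a joint): How far the panel is pushed down, m: 0 = springs hold it 8 mm above the frame, 0.008 = flat against the frame. The panel is an aluminium plate 160 x 160 x 5 mm, its top 113 mm above the bench when up. It takes about 5 N to start it moving and 10 N to bring it right down, where it stops hard; let go, it springs up again.
- panel_press (a point): Free flat spot on the panel's top face, 45 mm from the panel's centre towards the rear deck; axes as the drive box. Moves with the panel.
- fastener (a joint): Angle of the fastener, rad: 0 = slot in line with the two raised bars (each 14 x 4 mm, 3 mm high, at both sides of the fastener along the drive box's x axis); positive = counterclockwise from above. It turns from -0.7 to 1.75 with light friction, stays where it is left, and has no detent or stop at 0.
- fastener_grip (a point): Middle of the fastener's grip, on its turning axis, 35 mm from the panel's centre towards the robot's end of the box: two upright steel ribs, 44 mm long, 6 mm thick and 24 mm high with a 6 mm slot between them (18 mm across both ribs), on a disc of 48 mm diameter. The point is half-way up the ribs, 12 mm above the disc's top, 18 mm above the panel's top face. Its x axis lies along the slot; turns with the fastener.
- spanner_grip (a point): Bystander: steel spanner, 170 mm long, lying on the bench; point on its handle.
- disc_c (a point): Bystander: grinding disc of 64 mm diameter, 10 mm thick, lying on the drive box's rear deck; its centre.
- bolt_c (a point): Bystander: bolt standing on its head on the drive box's rear deck, 45 mm tall; its centre.
- tin_c (a point): Bystander: closed steel tin of 72 mm diameter, 100 mm tall, standing on the bench; its centre.
- clamp_c (a point): Bystander: black spring clamp, about 145 x 50 x 24 mm, lying on the bench; its centre.

How it is judged:
On the way, in this order (a step that is already met when the one before it is completed fails the run):
1. all five slugs lie in the tub (x of slug0_c in the frame of tumbler between -0.004 and 0.152 m and y of slug0_c in the frame of tumbler between -0.067 and 0.067 m and z of slug0_c in the frame of tumbler between 0.03 and 0.09 m and x of slug1_c in the frame of tumbler between -0.004 and 0.152 m and y of slug1_c in the frame of tumbler between -0.067 and 0.067 m and z of slug1_c in the frame of tumbler between 0.03 and 0.09 m and x of slug2_c in the frame of tumbler between -0.004 and 0.152 m and y of slug2_c in the frame of tumbler between -0.067 and 0.067 m and z of slug2_c in the frame of tumbler between 0.03 and 0.09 m and x of slug3_c in the frame of tumbler between -0.004 and 0.152 m and y of slug3_c in the frame of tumbler between -0.067 and 0.067 m and z of slug3_c in the frame of tumbler between 0.03 and 0.09 m and x of slug4_c in the frame of tumbler between -0.004 and 0.152 m and y of slug4_c in the frame of tumbler between -0.067 and 0.067 m and z of slug4_c in the frame of tumbler between 0.03 and 0.09 m), for 0.2 s.
2. the skip is lowered upright again (value of joint skip below 0.12 rad), for 0.2 s.
3. the fastener's slot is in line with the bars while the panel is up (value of joint fastener between -0.14 and 0.14 rad and value of joint panel below 0.005 m), for 0.2 s.
4. the panel is pressed down against its frame by the robot (value of joint panel above 0.006 m and contact force between any of the fingers, the arm and panel above 4 N), for 0.3 s.
At the end, for the whole second after the job is handed in: All five slugs lie inside the tub, the skip is upright (within 0.12 rad), the slot is in line with the bars (within 0.14 rad), and the robot itself presses the panel (over 4 N) within 2 mm of its frame and keeps holding it there (all of step 1 and all of step 4 and value of joint skip below 0.12 rad and value of joint fastener between -0.14 and 0.14 rad); the arm keeps its last pose, push and grip.
It fails at once if the skip slams down (faster than 4 rad/s) (velocity of joint skip below -4 rad/s).
It fails at once if a bystander is moved by more than 40 mm (distance of any of spanner_grip, disc_c, bolt_c, tin_c, clamp_c from where it was at the start of the episode above 0.04 m).
It also fails if it takes over 69 s, if anything falls off the work surface, if the arm or the gripper's body presses on something with over 40 N, if the wrist force passes 120 N, or if a joint passes its speed limit or range.

## Working session

There is one attempt and no reset: what is moved stays moved. The work goes in short steps, Python scripts to look and compute and a shell command to move; the robot and the scene stay as the last step left them, time stands still between calls to the robot, and variables do not carry over. Pictures are saved under pics/ and viewed, and the job is handed in when it is done.

```bash
ls; mkdir -p pics; python3 - <<'E'
from cell import *
import cv2,json
s=get_state();print(s)
for n in("scene","top","wrist"):
    p,d=capture(n);cv2.imwrite(f"pics/{n}0.png",p[:,:,::-1]);import numpy as np;np.save(f"pics/{n}0.npy",d)
    print(n,camera_info(n))
E
```

```text
pics
{'time': 0.0, 'joint_positions': array([-1.39829337e+00,  3.81137924e-01,  1.29823878e+00,  2.90301542e-05,
        1.46357603e+00, -2.15266357e-01]), 'dq': array([ 6.02164183e-04,  1.07733270e-04,  1.50840272e-03, -9.69099582e-05,
       -2.69803888e-04,  1.56333244e-03]), 'joint_torque': array([-1.40160297e-03, -4.37933028e+01, -2.24561870e+01,  7.11870007e-02,
        3.51925939e-02, -9.80540244e-05]), 'tcp_pos': array([ 0.20794216, -0.50888071,  0.23817636]), 'tcp_rot': array([ 0.58664164,  0.39465058,  0.58729224, -0.39394204]), 'ft_force': array([ 0.47684269,  0.34087075, -0.10158747]), 'ft_torque': array([ 0.00069918, -0.0214331 , -0.00932185]), 'opening': 0.08784856827642692}
scene {'K': array([[371.61674415,   0.        , 318.06343644],
       [  0.        , 371.61674415, 196.8321565 ],
       [  0.        ,   0.        ,   1.        ]]), 'R': array([[ 0.35910524,  0.93313698,  0.01728604],
       [ 0.73370723, -0.27081348, -0.62316432],
       [-0.57681638,  0.23646446, -0.78189988]]), 't': array([-0.21303481, -0.38435867,  1.39321464])}
top {'K': array([[439.08184867,
[... 158 characters left out ...]
, -0.99980687,  0.01858943],
       [-0.99045516,  0.00375457, -0.13778414],
       [ 0.13768774, -0.01929051, -0.99028782]]), 't': array([-0.00767972,  0.59873136,  1.30116006])}
wrist {'K': array([[292.16983515,   0.        , 319.44676653],
       [  0.        , 292.16983515, 198.80691911],
       [  0.        ,   0.        ,   1.        ]]), 'hand_eye': array([[ 1.00095918e-03, -2.80762840e-01,  9.59776654e-01,
        -1.46273840e-01],
       [-5.82143238e-04, -9.59777136e-01, -2.80762374e-01,
         7.19409347e-02],
       [ 9.99999330e-01, -2.77695813e-04, -1.12414193e-03,
         8.38158240e-05],
       [ 0.00000000e+00,  0.00000000e+00,  0.00000000e+00,
         1.00000000e+00]])}
```

View pics/scene0.png

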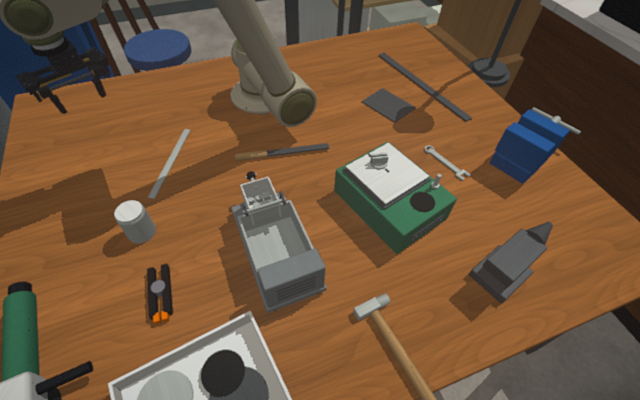

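View pics/top0.png

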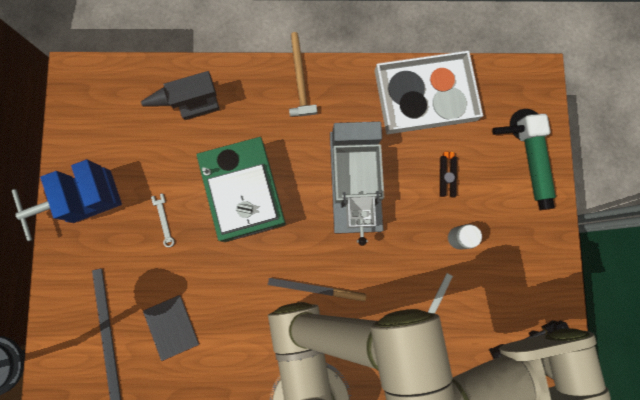

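View pics/wrist0.png

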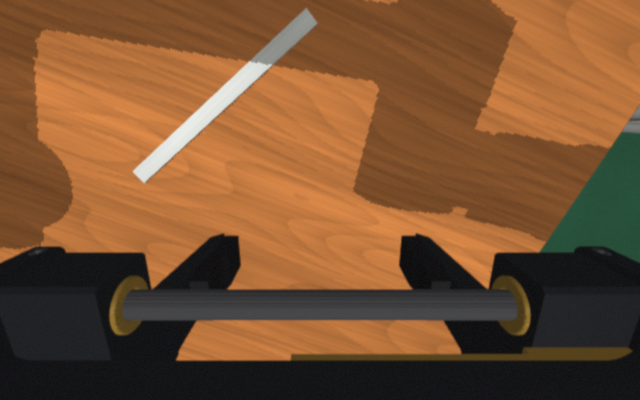

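The scene and top views show the tumbler (top view: ball at about (362,240), tub at (358,175)) and the drive box with its white panel centred near (243,197) and the fastener near (246,209). Next I'll take zoomed crops and measure.

```bash
cat > h.py <<'E'
import numpy as np,cv2
from cell import *
from scipy.spatial.transform import Rotation as Ro
def cam(n,s=None):
    c=camera_info(n);K=np.array(c["K"])
    if "R" in c: R=np.array(c["R"]);o=-R.T@np.array(c["t"]);return K,R.T,o
    H=np.array(c["hand_eye"]);q=s["tcp_rot"];T=Ro.from_quat([q[1],q[2],q[3],q[0]]).as_matrix()
    return K,T@H[:3,:3],T@H[:3,3]+np.array(s["tcp_pos"])
def ray(C,uv,z):
    K,Rwc,o=C;d=Rwc@np.linalg.solve(K,[uv[0],uv[1],1.]);return o+d*(z-o[2])/d[2]
def pt(C,uv,dep):
    K,Rwc,o=C;return o+Rwc@(np.linalg.solve(K,[uv[0],uv[1],1.])*dep)
def proj(C,X):
    K,Rwc,o=C;p=K@(Rwc.T@(np.array(X)-o));return p[:2]/p[2]
def cloud(C,D):
    v,u=np.mgrid[0:D.shape[0],0:D.shape[1]];K,Rwc,o=C
    P=np.stack([u,v,np.ones_like(u)],-1)@np.linalg.inv(K).T*D[...,None]
    return P@Rwc.T+o
E
python3 - <<'E'
from h import *
t=cv2.imread("pics/top0.png");s=cv2.imread("pics/scene0.png")
cv2.imwrite("pics/c1.png",cv2.resize(t[115:255,325:395],None,fx=4,fy=4,interpolation=2))
cv2.imwrite("pics/c2.png",cv2.resize(t[130:245,190:290],None,fx=5,fy=5,interpolation=2))
cv2.imwrite("pics/c3.png",cv2.resize(s[130:260,320:480],None,fx=4.5,fy=4.5,interpolation=2))
C=cam("top");P=cloud(C,np.load("pics/top0.npy"))
pic=t
# panel: bright white in region
reg=np.zeros(t.shape[:2],bool);reg[130:245,190:290]=1
m=(t.min(2)>170)&reg
print("panel n",m.sum(),"z",np.median(P[m],0))
(c,wh,a)=cv2.minAreaRect(np.argwhere(m)[:,::-1].astype(np.float32));b=cv2.boxPoints((c,wh,a))
W=[ray(C,x,.113) for x in b];print(np.round(b,1).tolist());print(np.round(W,4).tolist(),"ctr",np.mean(W,0),[np.linalg.norm(W[i]-W[i-1]) for i in range(4)])
# green
hsv=cv2.cvtColor(t,cv2.COLOR_BGR2HSV)
g=(hsv[...,0]>40)&(hsv[...,0]<90)&(hsv[...,1]>90)&reg
g&=abs(P[...,2]-.094)<.006
cs,_=cv2.findContours(g.astype(np.uint8),0,1);cc=max(cs,key=cv2.contourArea)
b=cv2.boxPoints(cv2.minAreaRect(cc));W=np.array([ray(C,x,.094) for x in b]);print("box",np.round(W,4).tolist(),W.mean(0),[np.linalg.norm(W[i]-W[i-1]) for i in range(4)])
# ball: dark
reg=np.zeros(t.shape[:2],bool);reg[225:255,345:380]=1
m=(t.max(2)<60)&reg&(P[...,2]>.05);print("ball px",np.argwhere(m).mean(0)[::-1],m.sum(),ray(C,np.argwhere(m).mean(0)[::-1],.095),np.percentile(P[m],[5,50,95],axis=0))
# tumbler housing/rim by height
reg[:]=0;reg[110:245,325:392]=1
m=reg&(abs(P[...,2]-.13)<.005);m[160:]=0
print("housing");b=cv2.boxPoints(cv2.minAreaRect(np.argwhere(m)[:,::-1].astype(np.float32)));print(np.round([ray(C,x,.13) for x in b],4).tolist())
m=reg&(abs(P[...,2]-.03)<.006)
b=cv2.boxPoints(cv2.minAreaRect(np.argwhere(m)[:,::-1].astype(np.float32)));print("base",np.round([ray(C,x,.03) for x in b],4).tolist())
E
```

```text
panel n 2860 z [0.59968209 0.20023107 0.1139254 ]
[[202.5, 168.1999969482422], [257.29998779296875, 152.5], [275.6000061035156, 216.5], [220.8000030517578, 232.1999969482422]]
[[0.6847, 0.3116, 0.113], [0.7311, 0.153, 0.113], [0.5423, 0.0985, 0.113], [0.4981, 0.2544, 0.113]] ctr [0.61401821 0.20438485 0.113     ] [np.float64(0.19516819081119322), np.float64(0.16526184370177727), np.float64(0.1965697304790188), np.float64(0.16208243885193122)]
box [[0.7315, 0.338, 0.094], [0.7849, 0.1449, 0.094], [0.5259, 0.075, 0.094], [0.4759, 0.2637, 0.094]] [0.62955381 0.20539838 0.094     ] [np.float64(0.2661180524632798), np.float64(0.20033399918563283), np.float64(0.2683076086795474), np.float64(0.1951396603873914)]
ball px [361.88636364 240.79545455] 44 [ 0.47223944 -0.15097245  0.095     ] [[ 0.46283069 -0.1585009   0.10094331]
 [ 0.47110073 -0.14961574  0.10520872]
 [ 0.4798253  -0.1414192   0.1111164 ]]
housing
[[0.8158, -0.068, 0.13], [0.8215, -0.2085, 0.13], [0.7656, -0.2092, 0.13], [0.7601, -0.0695, 0.13]]
base [[0.882, -0.0607, 0.03], [0.8911, -0.2585, 0.03], [0.5065, -0.2632, 0.03], [0.499, -0.0729, 0.03]]
```

View pics/c1.png

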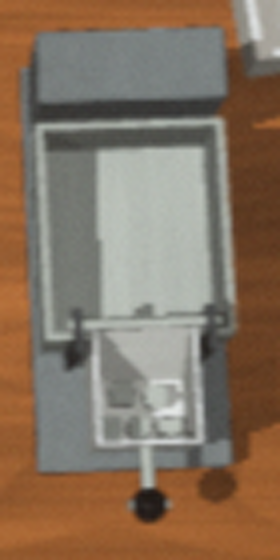

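View pics/c2.png

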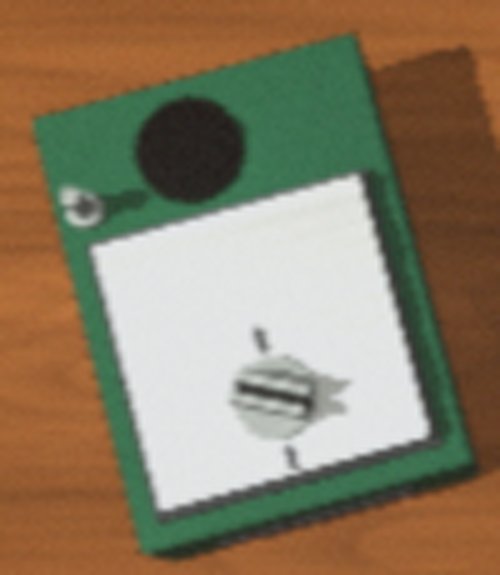

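View pics/c3.png

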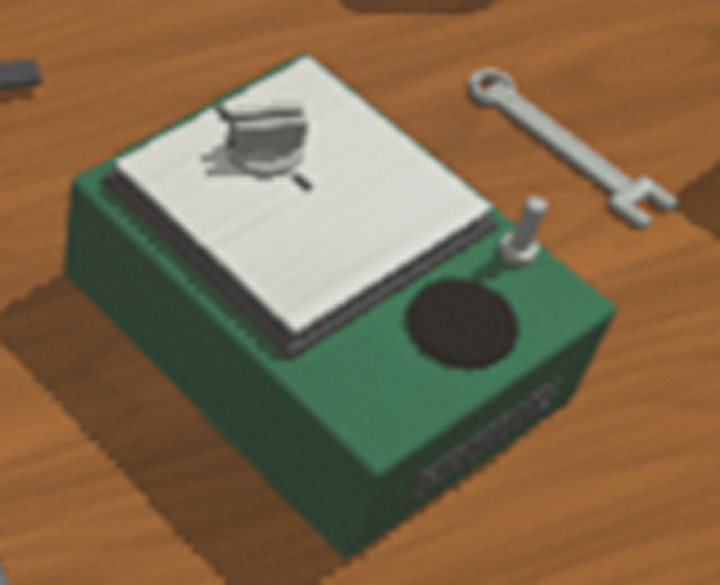

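```bash
cat >> h.py <<'E'
def Tm(s):
    q=s["tcp_rot"];return Ro.from_quat([q[1],q[2],q[3],q[0]]).as_matrix()
E
python3 - <<'E'
from h import *
import cell
print([k for k in dir(cell) if not k.startswith('_')]); print(getattr(cell,'grip_depth',None))
s=get_state();T=Tm(s);print(T.round(3))
# panel corners hand-read, ball in scene by triangulation
C=cam("top");
o=np.array([190,130]);b=np.array([[92,245],[362,172],[435,437],[162,518]])/5+o-.4
W=np.array([ray(C,x,.113) for x in b]);print("panel",W.round(4).tolist(),W.mean(0),[np.linalg.norm(W[i]-W[i-1]).round(4) for i in range(4)])
xa=(W[0]+W[1]-W[2]-W[3]);ya=(W[0]+W[3]-W[1]-W[2]);print("yaw",np.degrees(np.arctan2(xa[1],xa[0])),np.degrees(np.arctan2(-ya[0],ya[1])))
S=cam("scene");i=cv2.imread("pics/scene0.png");D=np.load("pics/scene0.npy");P=cloud(S,D)
m=(i.max(2)<70);m[:165]=0;m[185:]=0;m[:,:240]=0;m[:,265:]=0
m&=P[...,2]>.06
uv=np.argwhere(m).mean(0)[::-1];print(uv,m.sum(),np.median(P[m],0));
r1=ray(S,uv,.095);print("scene ball",r1)
for p in [(361.9,240.8)]:
    print(ray(C,p,.095))
    a=np.array(C[2]);da=ray(C,p,0)-a;b_=np.array(S[2]);db=ray(S,uv,0)-b_
    t=np.linalg.lstsq(np.stack([da,-db],1),b_-a,rcond=None)[0];print("tri",a+da*t[0],b_+db*t[1])
cv2.imwrite("pics/c4.png",cv2.resize(i[155:310,220:340],None,fx=4.5,fy=3.8,interpolation=2))
E
```

```text
['PlanningError', 'camera_info', 'capture', 'get_state', 'grip_depth', 'sign_off']
0.0187
[[-0.     0.926  0.378]
 [ 0.001  0.378 -0.926]
 [-1.     0.    -0.001]]
panel [[0.6537, 0.2948, 0.113], [0.6966, 0.1389, 0.113], [0.5409, 0.0955, 0.113], [0.4952, 0.2509, 0.113]] [0.59661518 0.19502748 0.113     ] [np.float64(0.1645), np.float64(0.1617), np.float64(0.1616), np.float64(0.1619)]
yaw 15.53307733459433 15.896049419977855
[250.25581395 174.97674419] 43 [ 0.47678225 -0.15331881  0.10524953]
scene ball [ 0.46738258 -0.1515096   0.095     ]
[ 0.47222607 -0.15101185  0.095     ]
tri [ 0.47202258 -0.15043292  0.0994457 ] [ 0.47162706 -0.15201811  0.09963402]
```

The ball comes out at (0.472,-0.151) from the top view. Triangulating both views puts it at 0.472, -0.151, 0.0995, against an expected z of 0.095, so they agree to about 4 mm. Next: align the jaws with the pivot axis and move above the ball.

```bash
python3 -m handwheel '[{"delta_pos":[0,0,0],"turn":6.6,"hand":1},{"delta_pos":[0,0,0],"turn":6.6,"hand":1},{"delta_pos":[0,0,0],"turn":6.7,"hand":1},{"delta_pos":[0,2,-2.5],"turn":0,"hand":1},{"delta_pos":[0,2,-2.5],"turn":0,"hand":1},{"delta_pos":[0,2,-2.5],"turn":0,"hand":1},{"delta_pos":[0,2,-2.5],"turn":0,"hand":1},{"delta_pos":[0,2,-2.5],"turn":0,"hand":1},{"delta_pos":[0,2,-2.5],"turn":0,"hand":1},{"delta_pos":[0,2,-2.5],"turn":0,"hand":1},{"delta_pos":[0,2,-2.5],"turn":0,"hand":1},{"delta_pos":[0,2,-2.5],"turn":0,"hand":1},{"delta_pos":[0,2,-2.5],"turn":0,"hand":1},{"delta_pos":[0,2,-2.5],"turn":0,"hand":1},{"delta_pos":[0,2,-2.5],"turn":0,"hand":1},{"delta_pos":[0,2,-2.5],"turn":0,"hand":1},{"delta_pos":[0,1.8,-2.2],"turn":0,"hand":1}]'
python3 - <<'E'
from h import *
s=get_state();T=Tm(s);print(s["tcp_pos"],T.round(3).tolist())
p,d=capture("wrist");cv2.imwrite("pics/w1.png",p[:,:,::-1]);np.save("pics/w1.npy",d)
C=cam("wrist",s);print(proj(C,[.472,-.151,.095]))
E
```

```text
time: 1.85
tcp_pos: [0.4723, -0.1498, 0.2386]
tcp_rot: [0.51, 0.49, 0.51, -0.49]
ft_force: [0.6, 0.6, 0.4]
opening: 0.0882
[ 0.47232219 -0.14977033  0.23859558] [[-0.0, 0.999, 0.041], [0.0, 0.041, -0.999], [-1.0, -0.0, -0.0]]
[320.77452148 186.9903343 ]
```

View pics/w1.png

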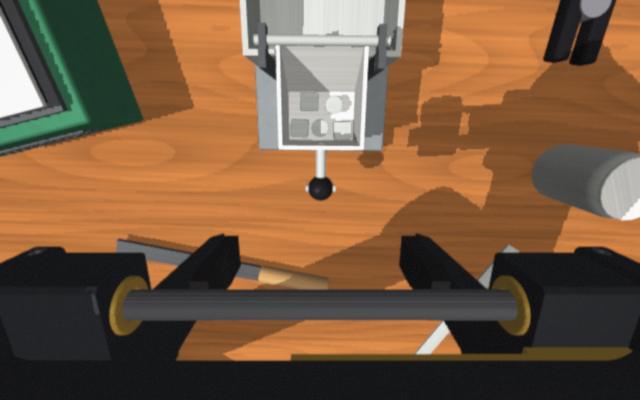

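The ball is at (320,188), against a predicted (321,187), and the pivot bar is at row 40, spanning columns 258–392. I'll check the pivot position.

```bash
python3 - <<'E'
from h import *
s=get_state();C=cam("wrist",s)
for p in [(262,40),(382,40),(320,188),(283,149),(365,149),(278,47),(367,47)]: print(p,ray(C,p,.12).round(4),ray(C,p,.095).round(4))
E
```

```text
(262, 40) [ 0.601  -0.0948  0.12  ] [ 0.6063 -0.0901  0.095 ]
(382, 40) [ 0.6051 -0.1925  0.12  ] [ 0.6107 -0.1971  0.095 ]
(320, 188) [ 0.4788 -0.1474  0.12  ] [ 0.4725 -0.1477  0.095 ]
(283, 149) [ 0.5135 -0.1126  0.12  ] [ 0.5105 -0.1096  0.095 ]
(365, 149) [ 0.5167 -0.1863  0.12  ] [ 0.5139 -0.1902  0.095 ]
(278, 47) [ 0.5964 -0.1079  0.12  ] [ 0.6012 -0.1044  0.095 ]
(367, 47) [ 0.5995 -0.1808  0.12  ] [ 0.6046 -0.1842  0.095 ]
```

Pivot at (0.603,-0.144) with yaw about 2.4°, which is consistent with the ball. Descending and gripping.

```bash
python3 -m handwheel '[{"delta_pos":[3,0,0],"turn":0,"hand":1},{"delta_pos":[3,0,0],"turn":0,"hand":1},{"delta_pos":[3,0,0],"turn":0,"hand":1},{"delta_pos":[3,0,0],"turn":0,"hand":1},{"delta_pos":[2,0,0],"turn":0,"hand":1},{"delta_pos":[1.5,0,0],"turn":0,"hand":1},{"delta_pos":[0.7,0,0],"turn":0,"hand":1},{"delta_pos":[0,0,0],"turn":0,"hand":1},{"delta_pos":[0,0,0],"turn":0,"hand":0},{"delta_pos":[0,0,0],"turn":0,"hand":0},{"delta_pos":[0,0,0],"turn":0,"hand":0},{"delta_pos":[0,0,0],"turn":0,"hand":0},{"delta_pos":[0,0,0],"turn":0,"hand":0},{"delta_pos":[0,0,0],"turn":0,"hand":0},{"delta_pos":[0,0,0],"turn":0,"hand":0},{"delta_pos":[0,0,0],"turn":0,"hand":0}]'
python3 - <<'E'
from h import *
s=get_state();print(s["ft_force"])
p,d=capture("wrist");cv2.imwrite("pics/w2.png",p[:,:,::-1])
th=np.linspace(0,2.2,37);a=np.radians(180)+np.arctan2(.025,.13)-th;r=np.hypot(.13,.025)
X=np.stack([r*np.cos(a),r*np.sin(a)],1)*100
R=np.round(X,2);d=np.diff(R,axis=0)
print([[round(-z,2),round(x,2)] for x,z in d])
E
```

```text
time: 3.5
tcp_pos: [0.4717, -0.1512, 0.0767]
tcp_rot: [0.51, 0.49, 0.51, -0.49]
ft_force: [0.5, 2.6, 0.5]
opening: 0.0264
[0.5120408  2.62562825 0.50616247]
[[np.float64(-0.8), np.float64(-0.13)], [np.float64(-0.8), np.float64(-0.08)], [np.float64(-0.81), np.float64(-0.03)], [np.float64(-0.81), np.float64(0.02)], [np.float64(-0.81), np.float64(0.07)], [np.float64(-0.8), np.float64(0.12)], [np.float64(-0.79), np.float64(0.16)], [np.float64(-0.78), np.float64(0.22)], [np.float64(-0.76), np.float64(0.26)], [np.float64(-0.75), np.float64(0.31)], [np.float64(-0.73), np.float64(0.35)], [np.float64(-0.7), np.float64(0.4)], [np.float64(-0.68), np.float64(0.44)], [np.float64(-0.65), np.float64(0.48)], [np.float64(-0.63), np.float64(0.52)], [np.float64(-0.58), np.float64(0.55)], [np.float64(-0.56), np.float64(0.59)], [np.float64(-0.51), np.float64(0.63)], [np.float64(-0.48), np.float64(0.65)], [np.float64(-0.43), np.float64(0.68)], [np.float64(-0.4), np.float64(0.71)], [np.float64(-0.35), np.float64(0.73)], [np.float64(-0.3), np.float64(0.75)], [np.float64(-0.26), np.float64(0.76)], [np.float64(-0.21), np.float64(0.78)], [np.float64(-0.16), np.float64(0.8)], [np.float64(-0.12), np.float64(0.8)], [np.float64(-0.06), np.float64(0.8)], [np.float64(-0.02), np.float64(0.81)], [np.float64(0.04), np.float64(0.81)], [np.float64(0.08), np.float64(0.8)], [np.float64(0.13), np.float64(0.8)], [np.float64(0.18), np.float64(0.79)], [np.float64(0.23), np.float64(0.78)], [np.float64(0.28), np.float64(0.76)], [np.float64(0.32), np.float64(0.74)]]
```

View pics/w2.png

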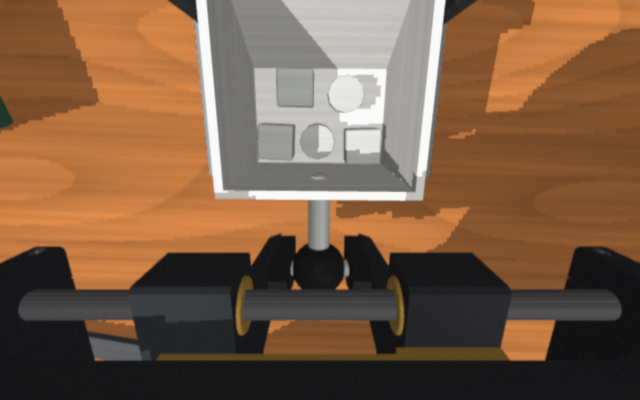

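The ball is gripped (opening 26 mm, ball at (319,268) between the pads). Starting the arc.

```bash
python3 -m handwheel '[{"delta_pos":[-0.8,-0.13,0],"turn":0,"hand":0},{"delta_pos":[-0.8,-0.08,0],"turn":0,"hand":0},{"delta_pos":[-0.81,-0.03,0],"turn":0,"hand":0},{"delta_pos":[-0.81,0.02,0],"turn":0,"hand":0},{"delta_pos":[-0.81,0.07,0],"turn":0,"hand":0},{"delta_pos":[-0.8,0.12,0],"turn":0,"hand":0},{"delta_pos":[-0.79,0.16,0],"turn":0,"hand":0},{"delta_pos":[-0.78,0.22,0],"turn":0,"hand":0},{"delta_pos":[-0.76,0.26,0],"turn":0,"hand":0},{"delta_pos":[-0.75,0.31,0],"turn":0,"hand":0},{"delta_pos":[-0.73,0.35,0],"turn":0,"hand":0},{"delta_pos":[-0.7,0.4,0],"turn":0,"hand":0}]'
python3 - <<'E'
from h import *
s=get_state();print(s["ft_force"],s["tcp_pos"]-np.array([.603,-.144,.12-.0187]))
p,d=capture("wrist");cv2.imwrite("pics/w3.png",p[:,:,::-1])
E
```

```text
time: 4.75
tcp_pos: [0.4884, -0.15, 0.1707]
tcp_rot: [0.51, 0.49, 0.51, -0.49]
ft_force: [4.4, 3.6, -6.9]
opening: 0.0235
[ 4.41241776  3.61304512 -6.87899002] [-0.11455284 -0.00603697  0.06941746]
```

View pics/w3.png

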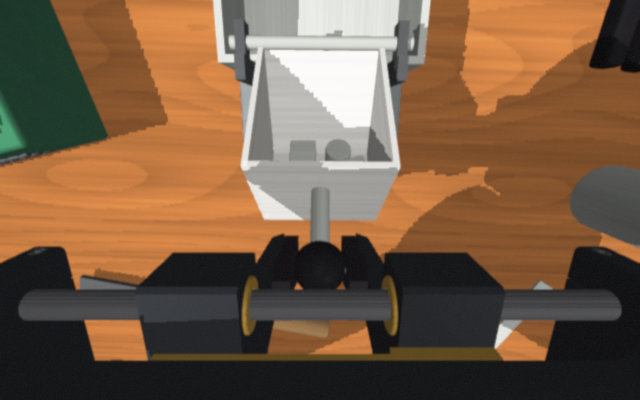

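```bash
python3 - <<'E'
from h import *
a=cv2.imread("pics/w2.png")[225:300,250:390];b=cv2.imread("pics/w3.png")[225:300,250:390]
cv2.imwrite("pics/cmp.png",cv2.resize(np.vstack([a,b]),None,fx=4,fy=4))
S=get_state();print(S["opening"],S["ft_force"])
p,d=capture("scene");cv2.imwrite("pics/s2.png",cv2.resize(p[100:280,180:400,::-1],None,fx=3.2,fy=3.2))
E
```

```text
0.02325858893538644 [ 2.33219104  5.56022647 -2.43053127]
```

View pics/cmp.png

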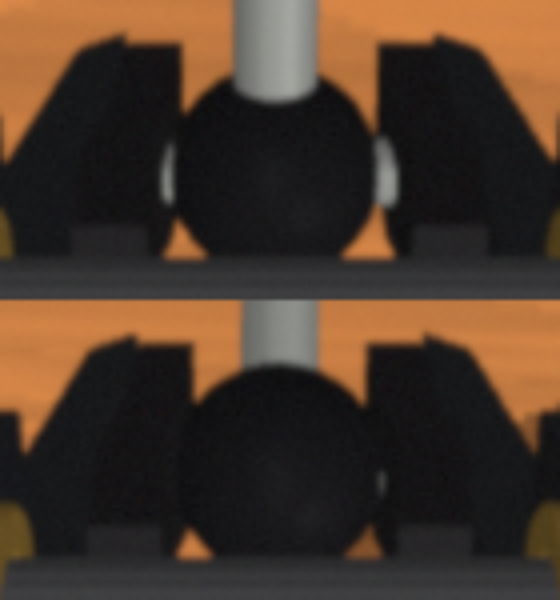

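View pics/s2.png

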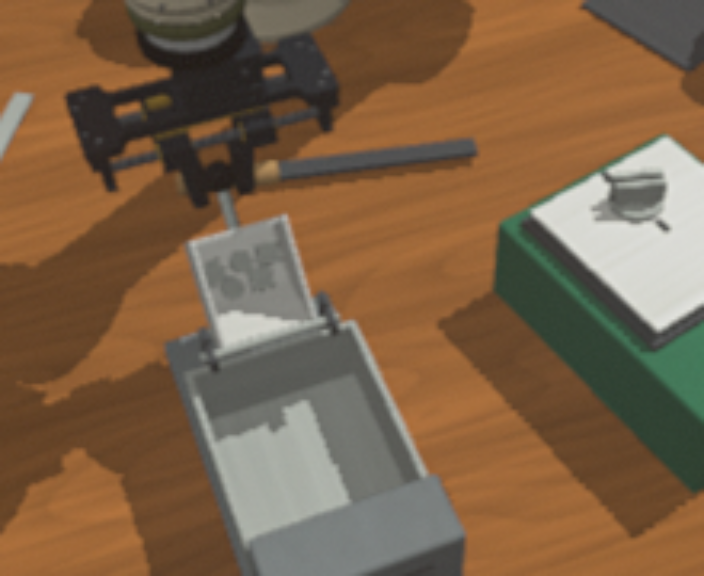

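The opening has dropped from 26.4 to 23.3 mm, so I'll measure where the ball sits in the jaws.

```bash
cat > ballchk.py <<'E'
from h import *
def ballpos(name):
    s=get_state();p,d=capture("wrist");cv2.imwrite(f"pics/{name}.png",p[:,:,::-1])
    C=cam("wrist",s);P=cloud(C,d);T=Tm(s);L=(P-s["tcp_pos"])@T
    m=(d>0)&(abs(L[...,2])<.010)&(abs(L[...,1])<.013)&(L[...,0]>-.05)&(L[...,0]<.01)&(p.max(2)<70)
    q=L[m];A=np.c_[2*q,np.ones(len(q))]
    # sphere fit with fixed radius
    from scipy.optimize import least_squares
    r=least_squares(lambda c:np.linalg.norm(q-c,axis=1)-.013,[-.0187,0,0],loss='soft_l1',f_scale=.001)
    print(len(q),"ball in tool mm",(r.x*1000).round(1),"rms",np.sqrt(np.mean(r.fun**2))*1000,"world",(T@r.x+s["tcp_pos"]).round(4),"open",s["opening"],s["ft_force"].round(1),s["time"])
    return r.x
if __name__=="__main__":
    import sys;ballpos(sys.argv[1])
E
python3 ballchk.py w4
```

```text
1847 ball in tool mm [-18.4   0.   -0.1] rms 0.4914156279696374 world [ 0.4888 -0.15    0.1895] open 0.023441669576821218 [ 2.5  5.4 -4.9] 4.85
```

The ball is centred in the pads to within 0.5 mm, so the grip is fine. Continuing.

```bash
python3 -m handwheel '[{"delta_pos":[-0.68,0.44,0],"turn":0,"hand":0},{"delta_pos":[-0.65,0.48,0],"turn":0,"hand":0},{"delta_pos":[-0.63,0.52,0],"turn":0,"hand":0},{"delta_pos":[-0.58,0.55,0],"turn":0,"hand":0},{"delta_pos":[-0.56,0.59,0],"turn":0,"hand":0},{"delta_pos":[-0.51,0.63,0],"turn":0,"hand":0},{"delta_pos":[-0.48,0.65,0],"turn":0,"hand":0},{"delta_pos":[-0.43,0.68,0],"turn":0,"hand":0},{"delta_pos":[-0.4,0.71,0],"turn":0,"hand":0},{"delta_pos":[-0.35,0.73,0],"turn":0,"hand":0},{"delta_pos":[-0.3,0.75,0],"turn":0,"hand":0},{"delta_pos":[-0.26,0.76,0],"turn":0,"hand":0}]'; python3 ballchk.py w5
```

```text
time: 6.1
tcp_pos: [0.5639, -0.1476, 0.2287]
tcp_rot: [0.51, 0.49, 0.51, -0.49]
ft_force: [0.0, 1.8, -4.7]
opening: 0.0234
1850 ball in tool mm [-18.4  -0.1   0. ] rms 0.4760201927134001 world [ 0.5638 -0.1476  0.2471] open 0.02338068756098508 [ 0.   1.8 -4.7] 6.1
```

View pics/w5.png

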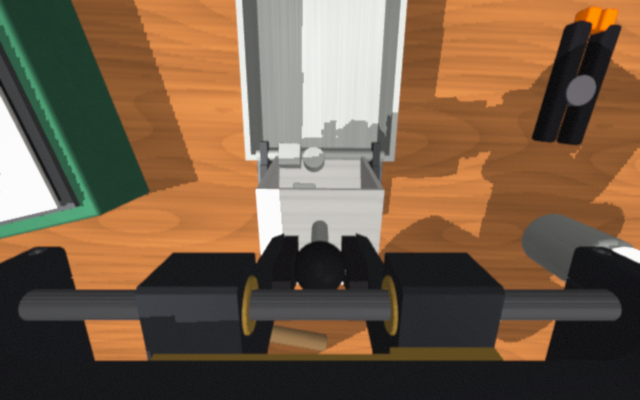

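The skip is at about 1.47 rad and the slugs at (290,155) and (313,158) are sliding towards the lip. I'll continue to 2.2 rad and let them drop.

```bash
python3 -m handwheel '[{"delta_pos":[-0.21,0.78,0],"turn":0,"hand":0},{"delta_pos":[-0.16,0.8,0],"turn":0,"hand":0},{"delta_pos":[-0.12,0.8,0],"turn":0,"hand":0},{"delta_pos":[-0.06,0.8,0],"turn":0,"hand":0},{"delta_pos":[-0.02,0.81,0],"turn":0,"hand":0},{"delta_pos":[0.04,0.81,0],"turn":0,"hand":0},{"delta_pos":[0.08,0.8,0],"turn":0,"hand":0},{"delta_pos":[0.13,0.8,0],"turn":0,"hand":0},{"delta_pos":[0.18,0.79,0],"turn":0,"hand":0},{"delta_pos":[0.23,0.78,0],"turn":0,"hand":0},{"delta_pos":[0.28,0.76,0],"turn":0,"hand":0},{"delta_pos":[0.32,0.74,0],"turn":0,"hand":0},{"delta_pos":[0,0,0],"turn":0,"hand":0},{"delta_pos":[0,0,0],"turn":0,"hand":0},{"delta_pos":[0,0,0],"turn":0,"hand":0},{"delta_pos":[0,0,0],"turn":0,"hand":0},{"delta_pos":[0,0,0],"turn":0,"hand":0},{"delta_pos":[0,0,0],"turn":0,"hand":0}]'; python3 ballchk.py w6;python3 - <<'E'
from h import *
p,d=capture("top");q,d=capture("scene")
a=cv2.resize(p[115:255,325:395,::-1],(290,580));b=cv2.resize(q[150:310,210:340,::-1],(470,580));cv2.imwrite("pics/t6.png",np.hstack([a,b]))
E
```

```text
time: 7.95
tcp_pos: [0.6582, -0.1444, 0.2215]
tcp_rot: [0.51, 0.49, 0.509, -0.49]
ft_force: [-1.4, -6.1, -3.7]
opening: 0.0233
1827 ball in tool mm [-18.4  -0.1   0.2] rms 0.49003906473263403 world [ 0.6581 -0.1446  0.2399] open 0.023327516986747582 [-1.4 -6.1 -3.7] 7.95
```

View pics/w6.png

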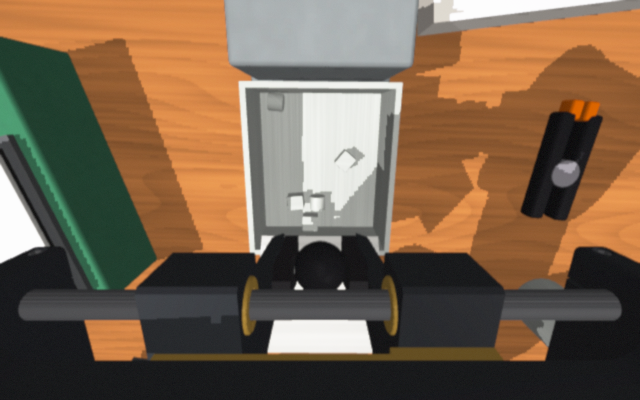

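View pics/t6.png

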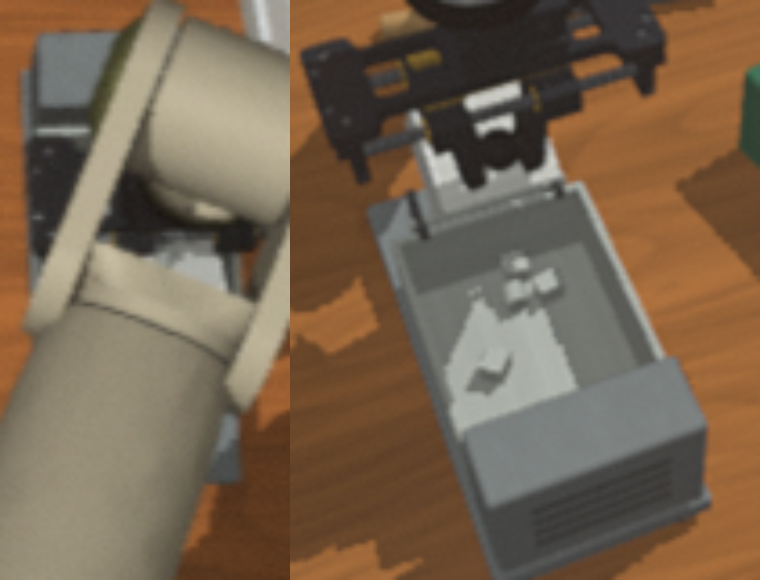

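```bash
python3 - <<'E'
from h import *
s=get_state();p,d=capture("wrist");cv2.imwrite("pics/w7.png",cv2.resize(p[78:258,235:410,::-1],None,fx=4,fy=3.3,interpolation=2))
C=cam("wrist",s);L=(cloud(C,d)-[.603,-.144,0])@np.array([[.9992,-.041,0],[.041,.9992,0],[0,0,1]])
m=(d>0)&(L[...,2]>.042)&(L[...,2]<.09)&(L[...,0]>.001)&(L[...,0]<.147)&(abs(L[...,1])<.062)
n,l,st,ce=cv2.connectedComponentsWithStats(m.astype(np.uint8))
for i in range(1,n):
    if st[i,4]>15: print(ce[i].round(),st[i,4],L[l==i].mean(0).round(3),L[l==i].max(0).round(3))
E
```

```text
[254. 122.] 601 [0.118 0.062 0.068] [0.147 0.062 0.09 ]
[275. 102.] 276 [0.139 0.043 0.051] [0.146 0.052 0.055]
[345. 160.] 268 [ 0.078 -0.03   0.053] [ 0.089 -0.019  0.055]
[295. 201.] 258 [0.032 0.025 0.052] [0.04  0.034 0.055]
[317. 202.] 230 [0.03  0.    0.051] [0.038 0.008 0.055]
[310. 220.] 205 [0.009 0.009 0.05 ] [0.014 0.018 0.053]
```

View pics/w7.png

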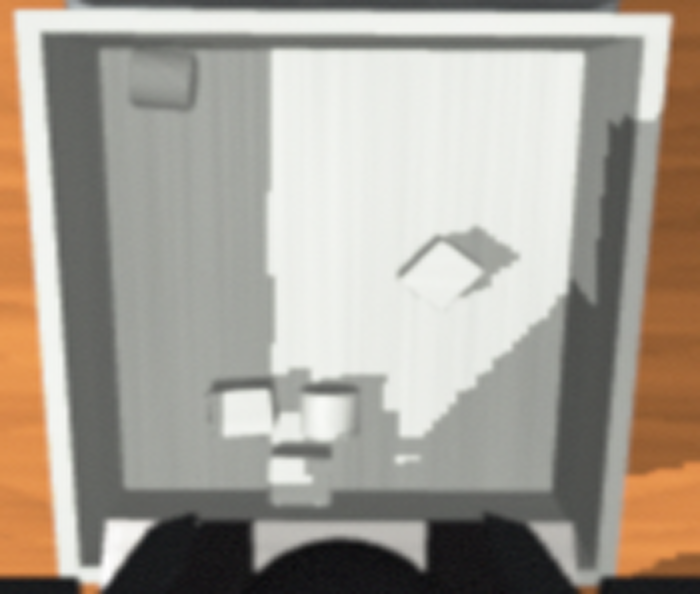

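All five slugs are in the tub: five separate blobs, tops 53–55 mm up, inside the tub limits. Now lowering along the same arc.

```bash
python3 -m handwheel '[{"delta_pos":[-0.32,-0.74,0],"turn":0,"hand":0},{"delta_pos":[-0.28,-0.76,0],"turn":0,"hand":0},{"delta_pos":[-0.23,-0.78,0],"turn":0,"hand":0},{"delta_pos":[-0.18,-0.79,0],"turn":0,"hand":0},{"delta_pos":[-0.13,-0.8,0],"turn":0,"hand":0},{"delta_pos":[-0.08,-0.8,0],"turn":0,"hand":0},{"delta_pos":[-0.04,-0.81,0],"turn":0,"hand":0},{"delta_pos":[0.02,-0.81,0],"turn":0,"hand":0},{"delta_pos":[0.06,-0.8,0],"turn":0,"hand":0},{"delta_pos":[0.12,-0.8,0],"turn":0,"hand":0},{"delta_pos":[0.16,-0.8,0],"turn":0,"hand":0},{"delta_pos":[0.21,-0.78,0],"turn":0,"hand":0},{"delta_pos":[0.26,-0.76,0],"turn":0,"hand":0},{"delta_pos":[0.3,-0.75,0],"turn":0,"hand":0},{"delta_pos":[0.35,-0.73,0],"turn":0,"hand":0},{"delta_pos":[0.4,-0.71,0],"turn":0,"hand":0},{"delta_pos":[0.43,-0.68,0],"turn":0,"hand":0},{"delta_pos":[0.48,-0.65,0],"turn":0,"hand":0}]'; python3 ballchk.py w8
python3 -m handwheel '[{"delta_pos":[0.51,-0.63,0],"turn":0,"hand":0},{"delta_pos":[0.56,-0.59,0],"turn":0,"hand":0},{"delta_pos":[0.58,-0.55,0],"turn":0,"hand":0},{"delta_pos":[0.63,-0.52,0],"turn":0,"hand":0},{"delta_pos":[0.65,-0.48,0],"turn":0,"hand":0},{"delta_pos":[0.68,-0.44,0],"turn":0,"hand":0},{"delta_pos":[0.7,-0.4,0],"turn":0,"hand":0},{"delta_pos":[0.73,-0.35,0],"turn":0,"hand":0},{"delta_pos":[0.75,-0.31,0],"turn":0,"hand":0},{"delta_pos":[0.76,-0.26,0],"turn":0,"hand":0}]'; python3 ballchk.py w9
```

```text
time: 9.95
tcp_pos: [0.5199, -0.1489, 0.2059]
tcp_rot: [0.51, 0.49, 0.51, -0.49]
ft_force: [0.1, -2.1, -2.3]
opening: 0.0229
1841 ball in tool mm [-18.4  -0.1   0.1] rms 0.4957596501811352 world [ 0.5198 -0.1491  0.2244] open 0.022897521808345384 [ 0.1 -2.1 -2.3] 9.95
time: 11.0
tcp_pos: [0.4749, -0.1505, 0.14]
tcp_rot: [0.51, 0.49, 0.51, -0.49]
ft_force: [2.3, 5.9, -2.6]
opening: 0.0237
1836 ball in tool mm [-18.5  -0.1  -0. ] rms 0.48998443757847815 world [ 0.4748 -0.1505  0.1585] open 0.023740964300331773 [ 2.3  5.9 -2.6] 11.0
```

Last 8 rows, slower near the stop.

```bash
python3 -m handwheel '[{"delta_pos":[0.78,-0.22,0],"turn":0,"hand":0},{"delta_pos":[0.79,-0.16,0],"turn":0,"hand":0},{"delta_pos":[0.8,-0.12,0],"turn":0,"hand":0},{"delta_pos":[0.81,-0.07,0],"turn":0,"hand":0},{"delta_pos":[0.81,-0.02,0],"turn":0,"hand":0},{"delta_pos":[0.81,0.03,0],"turn":0,"hand":0},{"delta_pos":[0.8,0.08,0],"turn":0,"hand":0},{"delta_pos":[0.4,0.06,0],"turn":0,"hand":0},{"delta_pos":[0.3,0.04,0],"turn":0,"hand":0},{"delta_pos":[0.1,0.03,0],"turn":0,"hand":0},{"delta_pos":[0,0,0],"turn":0,"hand":0},{"delta_pos":[0,0,0],"turn":0,"hand":0}]'; python3 ballchk.py w10
```

```text
time: 12.25
tcp_pos: [0.4717, -0.1507, 0.0767]
tcp_rot: [0.51, 0.49, 0.51, -0.49]
ft_force: [0.9, 6.6, 0.1]
opening: 0.0235
1699 ball in tool mm [-18.5  -0.   -0.1] rms 0.5040109679015552 world [ 0.4716 -0.1506  0.0952] open 0.023450425372469455 [0.9 6.6 0.1] 12.25
```

View pics/w10.png

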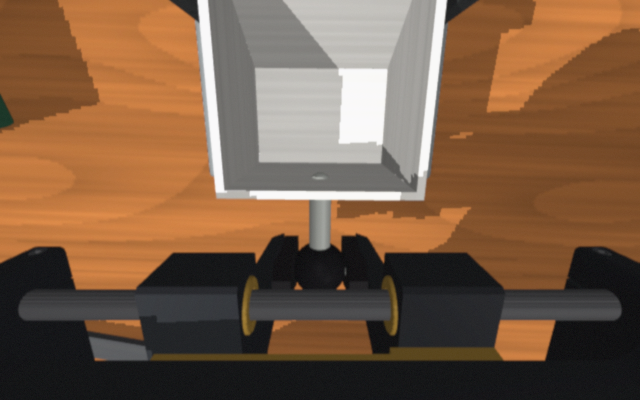

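The skip is empty and upright (ball z 0.095). Releasing, lifting and moving over the fastener.

```bash
python3 -m handwheel '[{"delta_pos":[0,0,0],"turn":0,"hand":1},{"delta_pos":[0,0,0],"turn":0,"hand":1},{"delta_pos":[0,0,0],"turn":0,"hand":1},{"delta_pos":[0,0,0],"turn":0,"hand":1},{"delta_pos":[0,0,0],"turn":0,"hand":1},{"delta_pos":[0,0,0],"turn":0,"hand":1},{"delta_pos":[-1,0,0],"turn":0,"hand":1},{"delta_pos":[-2,0,0],"turn":0,"hand":1},{"delta_pos":[-4,0,0],"turn":0,"hand":1},{"delta_pos":[-4,0,0],"turn":0,"hand":1},{"delta_pos":[-4,0,0],"turn":0,"hand":1},{"delta_pos":[-3,0,0],"turn":0,"hand":1}]'
python3 -m handwheel '[{"delta_pos":[0,1,-3.2],"turn":0,"hand":1},{"delta_pos":[0,1,-3.2],"turn":0,"hand":1},{"delta_pos":[0,1,-3.2],"turn":0,"hand":1},{"delta_pos":[0,1,-3.2],"turn":0,"hand":1},{"delta_pos":[0,1,-3.2],"turn":0,"hand":1},{"delta_pos":[0,1,-3.2],"turn":0,"hand":1},{"delta_pos":[0,0,-3.2],"turn":0,"hand":1},{"delta_pos":[0,0,-3.2],"turn":0,"hand":1},{"delta_pos":[0,0,-3.2],"turn":0,"hand":1},{"delta_pos":[0,0,-3.2],"turn":0,"hand":1},{"delta_pos":[0,0,-1.2],"turn":0,"hand":1},{"delta_pos":[0,0,0],"turn":0,"hand":1}]'
python3 - <<'E'
from h import *
s=get_state();p,d=capture("wrist");cv2.imwrite("pics/w11.png",p[:,:,::-1]);np.save("pics/w11.npy",d)
cv2.imwrite("pics/w11z.png",cv2.resize(p[60:230,230:410,::-1],None,fx=4,fy=3.4,interpolation=2))
C=cam("wrist",s);print(proj(C,[.563,.1855,.131]),s["joint_positions"].round(3))
np.save("pics/w11pose.npy",np.r_[s["tcp_pos"],s["tcp_rot"]])
E
```

```text
time: 13.5
tcp_pos: [0.4717, -0.1511, 0.2602]
tcp_rot: [0.511, 0.49, 0.509, -0.49]
ft_force: [0.4, 0.2, -0.1]
opening: 0.0881
time: 14.7
tcp_pos: [0.5179, 0.1839, 0.2572]
tcp_rot: [0.511, 0.489, 0.51, -0.489]
ft_force: [0.3, 0.8, -1.0]
opening: 0.0882
[319.8636188  143.72427703] [ 0.126  0.367  1.264 -0.     1.51   1.654]
```

View pics/w11.png

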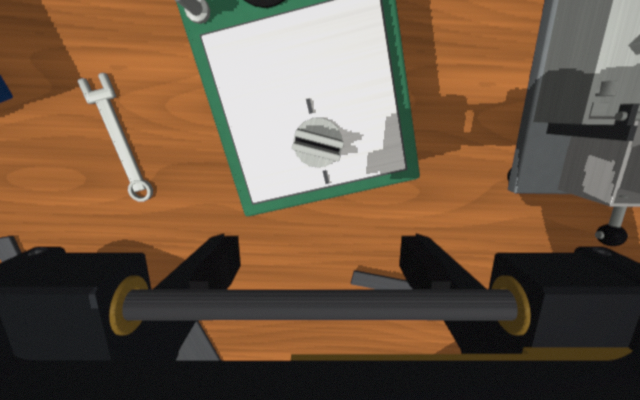

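The fastener is at about (318,143), with bars at (310,105) and (326,177). The skip is still upright, its ball at (611,235). Zooming in to read the slot.

View pics/w11z.png

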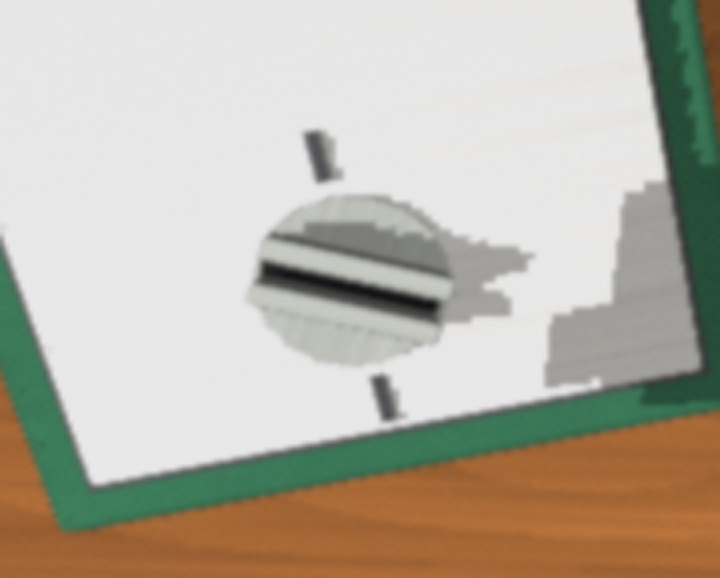

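```bash
python3 - <<'E'
from h import *
z=np.load("pics/w11pose.npy");s=dict(tcp_pos=z[:3],tcp_rot=z[3:]);C=cam("wrist",s)
i=cv2.imread("pics/w11.png");d=np.load("pics/w11.npy");P=cloud(C,d)
# slot: dark pixels near the fastener; bars: dark compact
reg=np.zeros(i.shape[:2],np.uint8);reg[90:195,290:350]=1
m=((i.max(2)<110)&(reg>0)).astype(np.uint8)
n,l,st,ce=cv2.connectedComponentsWithStats(m)
for k in range(1,n):
    if st[k,4]<12: continue
    uv=np.argwhere(l==k)[:,::-1].astype(np.float64)
    c=uv.mean(0);h=.143 if 130<c[1]<160 else .115
    W=np.array([ray(C,q,h) for q in uv])[:,:2];cc=W.mean(0);w,v=np.linalg.eigh(np.cov(W.T))
    print(c.round(1),st[k,4],cc.round(4),"ang",np.degrees(np.arctan2(v[1,1],v[0,1])).round(1),np.sqrt(w).round(4))
m=(d>0)&(P[...,2]>.137)&(P[...,2]<.15);m[:90]=0;m[200:]=0;m[:,:280]=0;m[:,360:]=0
Q=P[m][:,:2];w,v=np.linalg.eigh(np.cov(Q.T));print("ribs",m.sum(),Q.mean(0),np.degrees(np.arctan2(v[1,1],v[0,1])))
(c,wh,a)=cv2.minAreaRect((Q*1000).astype(np.float32));print(c,wh,a)
# panel
m=((i.min(2)>150)&(abs(P[...,2]-.113)<.006)).astype(np.uint8)
cs,_=cv2.findContours(m,0,1);k=max(cs,key=cv2.contourArea)
W=np.array([ray(C,q[0],.113)[:2]*1000 for q in k],np.float32);(c,wh,a)=cv2.minAreaRect(W);print("panel",c,wh,a,np.median(P[m>0],0))
E
```

```text
[309.1 105.3] 36 [0.5966 0.197 ] ang -164.7 [0.0007 0.0034]
[321.1 134.6] 69 [0.5721 0.1848] ang 77.9 [0.0004 0.0107]
[316.9 145.3] 294 [0.5627 0.1881] ang 77.7 [0.0016 0.0117]
[325.6 176.5] 31 [0.5291 0.1782] ang -164.1 [0.0008 0.0035]
[322.6 188.3] 72 [0.5167 0.1808] ang 105.4 [0.0004 0.0161]
ribs 724 [0.56318817 0.18784787] 77.69385088628673
(562.8927612304688, 187.79783630371094) (43.62801742553711, 18.090646743774414) 77.95706176757812
panel (596.517578125, 197.25296020507812) (159.5072479248047, 159.38099670410156) 15.481340408325195 [0.6099708  0.20099466 0.11323561]
```

Fastener centre (0.563,0.1876), ribs measuring 43.6 × 18.1 mm (expected 44 × 18). The slot is at 77.8° and the bars at 15.6°, so the fastener is at about +62.2°. I'll set the jaws across the ribs, with tips kept 4 mm above the disc.

```bash
python3 -m handwheel '[{"delta_pos":[0,2.26,-0.09],"turn":0,"hand":1},{"delta_pos":[0,2.26,-0.09],"turn":0,"hand":1},{"delta_pos":[0,0,0],"turn":-8.4,"hand":1},{"delta_pos":[0,0,0],"turn":-8.4,"hand":1},{"delta_pos":[0,0,0],"turn":-8.4,"hand":1},{"delta_pos":[0,0,0],"turn":-8.4,"hand":1},{"delta_pos":[0,0,0],"turn":-8.4,"hand":1},{"delta_pos":[0,0,0],"turn":-8.4,"hand":1},{"delta_pos":[0,0,0],"turn":-8.4,"hand":1},{"delta_pos":[0,0,0],"turn":-8.4,"hand":1},{"delta_pos":[0,0,0],"turn":-8.3,"hand":1},{"delta_pos":[0,0,0],"turn":0,"hand":1},{"delta_pos":[0,0,0],"turn":0,"hand":1}]'
python3 - <<'E'
from h import *
s=get_state();T=Tm(s);print(s["tcp_pos"],T.round(4).tolist(),np.degrees(np.arctan2(T[1,2],T[0,2])))
print("to go tool cm",(T.T@(np.array([.563,.1876,.1235])-s["tcp_pos"])*100).round(2))
E
```

```text
time: 16.05
tcp_pos: [0.5635, 0.1855, 0.2569]
tcp_rot: [0.703, 0.077, 0.703, -0.077]
ft_force: [-0.0, -0.6, 0.4]
opening: 0.0884
[0.56351643 0.18546847 0.25690023] [[0.0001, 0.2162, 0.9764], [-0.0002, 0.9764, -0.2162], [-1.0, -0.0002, 0.0001]] -12.48396069791573
to go tool cm [13.34  0.2  -0.1 ]
```

```bash
python3 -m handwheel '[{"delta_pos":[3,0.2,-0.1],"turn":-0.3,"hand":1},{"delta_pos":[3,0,0],"turn":0,"hand":1},{"delta_pos":[3,0,0],"turn":0,"hand":1},{"delta_pos":[2,0,0],"turn":0,"hand":1},{"delta_pos":[1.3,0,0],"turn":0,"hand":1},{"delta_pos":[0.7,0,0],"turn":0,"hand":1},{"delta_pos":[0.34,0,0],"turn":0,"hand":1},{"delta_pos":[0,0,0],"turn":0,"hand":1}]'
python3 - <<'E'
from h import *
s=get_state();p,d=capture("wrist");cv2.imwrite("pics/w12.png",p[:,:,::-1]);print(s["tcp_pos"],s["ft_force"])
E
```

```text
time: 16.85
tcp_pos: [0.5629, 0.1886, 0.1235]
tcp_rot: [0.703, 0.074, 0.703, -0.074]
ft_force: [1.6, 0.6, 0.3]
opening: 0.0882
[0.56292778 0.18857539 0.12353615] [1.63126203 0.61139283 0.34546019]
```

View pics/w12.png

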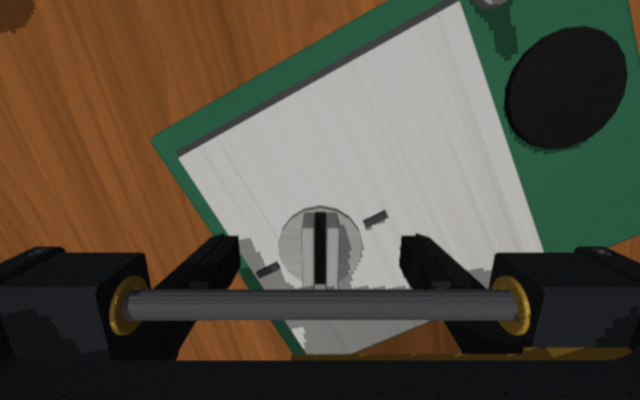

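The ribs stand centred between the open fingers (slot at column 320). Closing.

```bash
python3 -m handwheel '[{"delta_pos":[0,0,0],"turn":0,"hand":0},{"delta_pos":[0,0,0],"turn":0,"hand":0},{"delta_pos":[0,0,0],"turn":0,"hand":0},{"delta_pos":[0,0,0],"turn":0,"hand":0},{"delta_pos":[0,0,0],"turn":0,"hand":0},{"delta_pos":[0,0,0],"turn":0,"hand":0},{"delta_pos":[0,0,0],"turn":0,"hand":0},{"delta_pos":[0,0,0],"turn":0,"hand":0},{"delta_pos":[0,0,0],"turn":0,"hand":0}]'
python3 - <<'E'
from h import *
s=get_state();T=Tm(s);print(s["tcp_pos"],s["ft_force"],s["ft_torque"],np.degrees(np.arctan2(T[1,2],T[0,2])))
E
```

```text
time: 17.8
tcp_pos: [0.5629, 0.1888, 0.1234]
tcp_rot: [0.703, 0.073, 0.703, -0.073]
ft_force: [9.0, -2.2, -0.2]
opening: 0.0185
[0.56288301 0.1887555  0.12337143] [ 8.99457828 -2.17963267 -0.21825433] [-0.34444657 -1.73518667 -0.04301863] -11.88239869703421
```

```bash
python3 -m handwheel '[{"delta_pos":[0,0,0],"turn":6.2,"hand":0},{"delta_pos":[0,0,0],"turn":6.2,"hand":0},{"delta_pos":[0,0,0],"turn":6.2,"hand":0},{"delta_pos":[0,0,0],"turn":6.2,"hand":0},{"delta_pos":[0,0,0],"turn":6.2,"hand":0},{"delta_pos":[0,0,0],"turn":6.2,"hand":0},{"delta_pos":[0,0,0],"turn":6.3,"hand":0},{"delta_pos":[0,0,0],"turn":6.3,"hand":0},{"delta_pos":[0,0,0],"turn":6.3,"hand":0},{"delta_pos":[0,0,0],"turn":6.4,"hand":0},{"delta_pos":[0,0,0],"turn":0,"hand":0},{"delta_pos":[0,0,0],"turn":0,"hand":0},{"delta_pos":[0,0,0],"turn":0,"hand":0}]'
python3 - <<'E'
from h import *
s=get_state();T=Tm(s);print(s["tcp_pos"],s["ft_force"],s["ft_torque"],np.degrees(np.arctan2(T[1,2],T[0,2])))
p,d=capture("wrist");cv2.imwrite("pics/w13.png",p[:,:,::-1])
E
```

```text
time: 19.1
tcp_pos: [0.5638, 0.1881, 0.1234]
tcp_rot: [0.564, 0.428, 0.562, -0.427]
ft_force: [4.7, -2.7, -2.4]
opening: 0.0175
[0.56384515 0.18808745 0.12339537] [ 4.7432777  -2.7005649  -2.36975934] [-0.39120558 -0.69835608 -0.04702714] -74.4159900619592
```

View pics/w13.png

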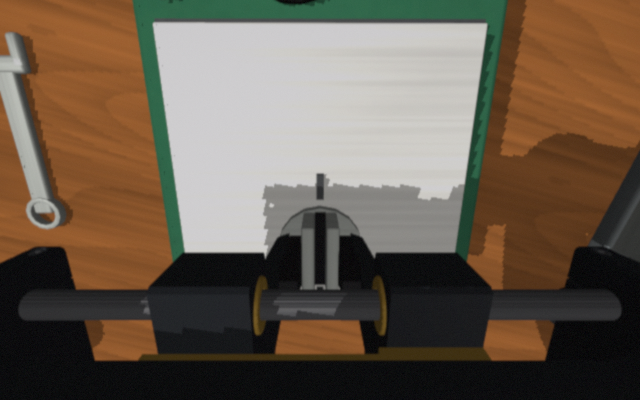

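The slot and the far bar line up at column 320. Releasing and lifting to verify.

```bash
python3 -m handwheel '[{"delta_pos":[0,0,0],"turn":0,"hand":1},{"delta_pos":[0,0,0],"turn":0,"hand":1},{"delta_pos":[0,0,0],"turn":0,"hand":1},{"delta_pos":[0,0,0],"turn":0,"hand":1},{"delta_pos":[0,0,0],"turn":0,"hand":1},{"delta_pos":[-1,0,0],"turn":0,"hand":1},{"delta_pos":[-2,0,0],"turn":0,"hand":1},{"delta_pos":[-3,0,0],"turn":0,"hand":1},{"delta_pos":[-3,0,0],"turn":0,"hand":1},{"delta_pos":[-2,-2,0],"turn":0,"hand":1},{"delta_pos":[0,-2,0],"turn":0,"hand":1},{"delta_pos":[0,0,0],"turn":0,"hand":0},{"delta_pos":[0,0,0],"turn":0,"hand":0}]'
python3 - <<'E'
from h import *
s=get_state();T=Tm(s);print(s["tcp_pos"],np.degrees(np.arctan2(T[1,2],T[0,2])))
p,d=capture("wrist");cv2.imwrite("pics/w14.png",p[:,:,::-1])
i=p[...,::-1];C=cam("wrist",s);P=cloud(C,d)
m=(d>0)&(np.hypot(P[...,0]-.5635,P[...,1]-.1877)<.03)&(P[...,2]>.137)&(P[...,2]<.15)
print(m.sum(),cv2.minAreaRect((P[m][:,:2]*1000).astype(np.float32)))
m=((i.max(2)<110)&(np.hypot(P[...,0]-.5635,P[...,1]-.1877)<.045)).astype(np.uint8)
n,l,st,ce=cv2.connectedComponentsWithStats(m)
for k in range(1,n):
    if st[k,4]<12: continue
    uv=np.argwhere(l==k)[:,::-1].astype(float)
    h=np.median(P[l==k][:,2]);W=np.array([ray(C,q,.115) for q in uv])[:,:2];w,v=np.linalg.eigh(np.cov(W.T))
    print(ce[k].round(1),st[k,4],h.round(3),W.mean(0).round(4),"ang",np.degrees(np.arctan2(v[1,1],v[0,1])).round(1)%180,np.sqrt(w).round(4))
m=((i.min(2)>150)&(abs(P[...,2]-.113)<.006)).astype(np.uint8)
cs,_=cv2.findContours(m,0,1);k=max(cs,key=cv2.contourArea)
W=np.array([ray(C,q[0],.113)[:2]*1000 for q in k],np.float32);print("panel",cv2.minAreaRect(W),np.median(P[m>0],0))
E
```

```text
time: 20.45
tcp_pos: [0.5245, 0.1781, 0.2339]
tcp_rot: [0.563, 0.428, 0.563, -0.427]
ft_force: [0.5, -0.8, 0.3]
opening: 0.0741
[0.52448954 0.17805421 0.23385325] -74.38787229623401
828 ((563.04736328125, 187.79371643066406), (43.752376556396484, 17.63042449951172), 15.03365421295166)
[321.  110.5] 42 0.116 [0.5964 0.1969] ang 15.699999999999989 [0.0007 0.0034]
[320.4 150.9] 389 0.121 [0.5625 0.1879] ang 15.099999999999994 [0.002  0.0128]
[321.  188.5] 40 0.116 [0.5291 0.1781] ang 15.699999999999989 [0.0008 0.0038]
[347.8 301. ] 10865 0.315 [0.4188 0.1182] ang 107.9 [0.014  0.1077]
[507.8 311.4] 16 0.322 [ 0.4527 -0.0499] ang 59.7 [0.0015 0.0023]
[329.2 378.5] 18373 0.336 [0.3141 0.1081] ang 106.0 [0.0184 0.1409]
panel ((596.8406982421875, 197.36917114257812), (158.7299346923828, 159.4183349609375), 15.49259090423584) [0.61137483 0.20381868 0.11323056]
```

View pics/w14.png

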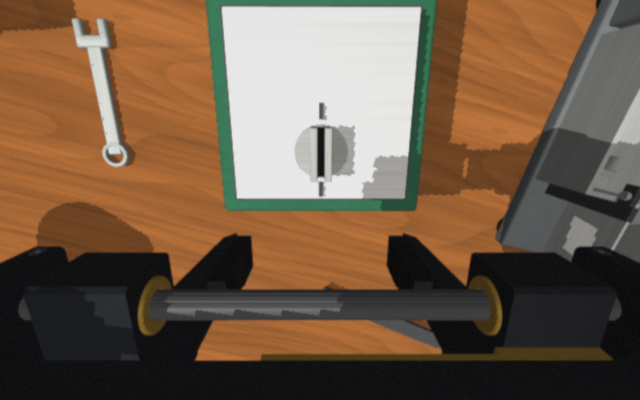

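Slot at 15.0–15.1° and bars at 15.7°, so aligned within 1°. The panel is still up (z 0.113). Moving over the free spot with the fingers shut.

```bash
python3 -m handwheel '[{"delta_pos":[0,3,0],"turn":0,"hand":0},{"delta_pos":[0,3,0],"turn":0,"hand":0},{"delta_pos":[0,3,0],"turn":0,"hand":0},{"delta_pos":[0,2,0],"turn":0,"hand":0},{"delta_pos":[0,1,0],"turn":0,"hand":0},{"delta_pos":[3,0,0],"turn":0,"hand":0},{"delta_pos":[3,0,0],"turn":0,"hand":0},{"delta_pos":[3,0,0],"turn":0,"hand":0},{"delta_pos":[2,0,0],"turn":0,"hand":0},{"delta_pos":[0.5,0,0],"turn":0,"hand":0},{"delta_pos":[0,0,0],"turn":0,"hand":0},{"delta_pos":[0,0,0],"turn":0,"hand":0}]'
```

```text
time: 21.7
tcp_pos: [0.6406, 0.2105, 0.1194]
tcp_rot: [0.564, 0.428, 0.563, -0.427]
ft_force: [0.9, 0.0, 1.0]
opening: 0.0003
```

```bash
python3 -m handwheel '[{"delta_pos":[0.3,0,0],"turn":0,"hand":0},{"delta_pos":[0.2,0,0],"turn":0,"hand":0},{"delta_pos":[0.2,0,0],"turn":0,"hand":0},{"delta_pos":[0.2,0,0],"turn":0,"hand":0},{"delta_pos":[0,0,0],"turn":0,"hand":0},{"delta_pos":[0,0,0],"turn":0,"hand":0}]'
python3 -m handwheel '[{"delta_pos":[0.2,0,0],"turn":0,"hand":0},{"delta_pos":[0.1,0,0],"turn":0,"hand":0},{"delta_pos":[0.1,0,0],"turn":0,"hand":0},{"delta_pos":[0.1,0,0],"turn":0,"hand":0},{"delta_pos":[0,0,0],"turn":0,"hand":0},{"delta_pos":[0,0,0],"turn":0,"hand":0}]'
```

```text
time: 22.3
tcp_pos: [0.6401, 0.2104, 0.1105]
tcp_rot: [0.564, 0.428, 0.563, -0.427]
ft_force: [-0.8, -0.3, 6.7]
opening: 0.0002
time: 22.9
tcp_pos: [0.6401, 0.2104, 0.106]
tcp_rot: [0.564, 0.428, 0.563, -0.427]
ft_force: [-3.0, 0.9, 8.7]
opening: 0.0005
```

Contact as expected; the springs resist at about 9 N. A few more millimetres onto the stop.

```bash
python3 -m handwheel '[{"delta_pos":[0.1,0,0],"turn":0,"hand":0},{"delta_pos":[0.05,0,0],"turn":0,"hand":0},{"delta_pos":[0,0,0],"turn":0,"hand":0},{"delta_pos":[0,0,0],"turn":0,"hand":0},{"delta_pos":[0,0,0],"turn":0,"hand":0}]'
```

```text
time: 23.4
tcp_pos: [0.6401, 0.2104, 0.1054]
tcp_rot: [0.564, 0.428, 0.563, -0.427]
ft_force: [-5.5, -0.9, 14.0]
opening: 0.0005
```

```bash
python3 -m handwheel '[{"delta_pos":[0.05,0,0],"turn":0,"hand":0},{"delta_pos":[0.03,0,0],"turn":0,"hand":0},{"delta_pos":[0,0,0],"turn":0,"hand":0},{"delta_pos":[0,0,0],"turn":0,"hand":0},{"delta_pos":[0,0,0],"turn":0,"hand":0},{"delta_pos":[0,0,0],"turn":0,"hand":0},{"delta_pos":[0,0,0],"turn":0,"hand":0}]'
python3 - <<'E'
from h import *
for n in("wrist","scene","top"):
    s=get_state();p,d=capture(n);cv2.imwrite(f"pics/{n}F.png",p[:,:,::-1])
    C=cam(n,s);P=cloud(C,d)
    m=(d>0)&(p.min(2)>150)&(np.hypot(P[...,0]-.597,P[...,1]-.197)<.075)&(P[...,2]>.09)&(P[...,2]<.12)
    if m.sum()>50:print(n,m.sum(),"panel z",np.median(P[m][:,2]))
    m=(d>0)&(np.hypot(P[...,0]-.5635,P[...,1]-.1877)<.03)&(P[...,2]>.129)&(P[...,2]<.142)
    if m.sum()>50:print(m.sum(),cv2.minAreaRect((P[m][:,:2]*1000).astype(np.float32)))
E
```

```text
time: 24.1
tcp_pos: [0.6401, 0.2104, 0.1054]
tcp_rot: [0.564, 0.428, 0.562, -0.427]
ft_force: [-7.8, -1.9, 18.6]
opening: 0.0004
wrist 8241 panel z 0.10524112586576201
scene 362 panel z 0.10651930744387694
top 401 panel z 0.10597921613003547
```

View pics/sceneF.png

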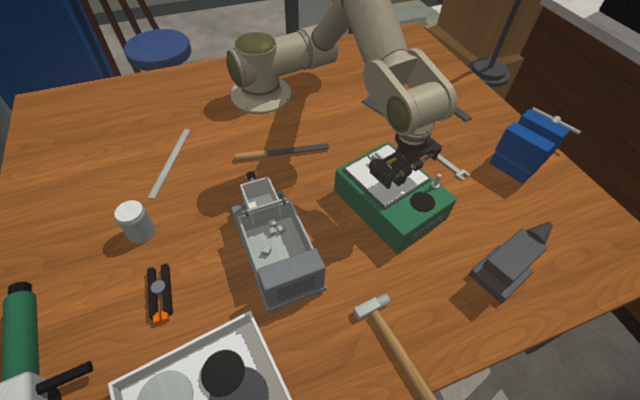

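View pics/topF.png

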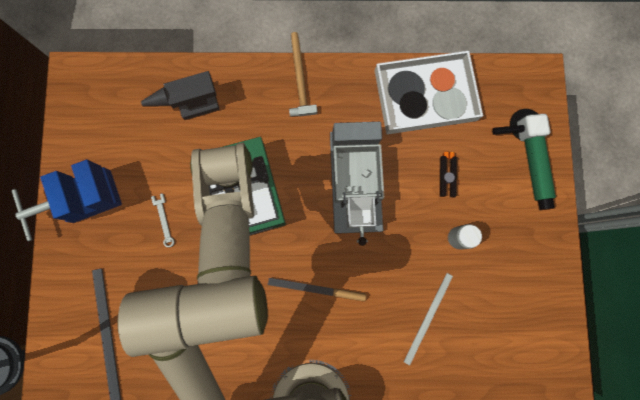

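View pics/wristF.png

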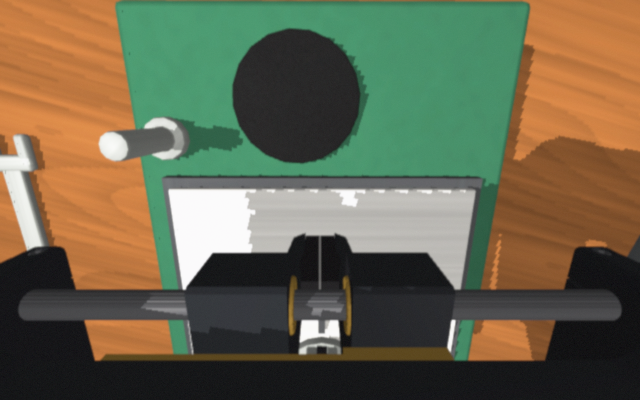

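The panel reads z 0.1052 under about 19 N, hard down on the frame. The skip ball is back at (362,241) in the top view, the slugs are in the tub, and the bystanders are unmoved (spanner (163,220), tin (465,237), clamp (449,175); disc and bolt on the deck). Handing in.

```bash
python3 -c "
from cell import *
print(sign_off())"
```

```text
the job is handed in; nothing more can be done
None
```

I did the whole job in order and handed it in at about 24 s with the panel still pressed down. Sign-off reported no verdict.

- **Slugs and skip:** I tipped the skip to about 2.2 rad, and all five slugs showed as separate blobs inside the tub. I lowered it under grip over about 4 s. The ball returned to z = 0.095 m, and it was still in place in the final pictures.
- **Fastener:** I turned it by about -62° with the panel still up (panel top at 0.113 m). After release the slot measured 15.0–15.1° and the bars 15.7°, well inside the 8° tolerance.
- **Panel:** it is held at about 19 N by the shut fingers, with its top at 0.105 m, flat on the frame.
- **Bystanders:** they looked unmoved in the last pictures. I judged this by eye and did not measure it.

**Checks that failed or disagreed:**
- **Slot after pressing:** my automatic angle check found no data because the gripper blocks the view. I only have the aligned reading from before pressing, plus a partial view in the last wrist picture.
- **Panel height:** the scene camera read it 1.3 mm higher than the wrist camera, which is within calibration error.
- **Grip on the ball:** the opening read about 23 mm on the 26 mm ball, but a fit to the depth picture showed the ball centred to within 0.5 mm.

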